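# Stamp a spoon blank in the hand press

## Robot

A 6-joint arm with a two-finger parallel gripper is mounted at the origin on the work surface. World frame = base frame: x ahead of the robot, y to its left, z up, the work surface at z = 0. Lengths are in mm, angles in rad, forces in N, time in s.
With the tool pointing down it reaches from about 325 to 850 mm from the base axis. Payload 15.5 kg.
Tool frame: the origin (TCP) lies at the very end of the fingers, on their centre line; the grasp point (between the pads) lies behind it (arm.hold_point_z is the z of the grasp point in the tool frame, in mm); z points along the fingers, y is the line along which they close (so a half turn about z gives the same grasp; the last joint's range is limited). The gripper opens to 91 mm and grips with 3 to 60 N. Pads are 32 mm wide; open, the fingers measure 118 mm over their backs; the gripper's body (76 mm by 178 mm) begins 60 mm behind the grasp point.
Start: joints at [-1.371, 0.494, 1.345, -0, 1.302, -0.096], TCP at [182.192, -597.857, 213.915] pointing down, gripper open.
Joint ranges: [-2.91, 2.91], [-0.82, 2.16], [0.22, 2.67], [-1.22, 4.37], [0.12, 2.79], [-3.08, 3.08]. Speed limits (rad/s): [1.89, 1.89, 2.57, 3.01, 3.01, 3.01].

## Interface

Orientations are given as [roll, pitch, yaw] about the fixed x, y, z axes, in that order (R = Rz(yaw) Ry(pitch) Rx(roll)).
In Python, from cell import monitor, read_camera, job, arm gives the robot as it stands.
- The arm moves only by the shell command python3 -m pendant 'ROWS' [OPENING] [FORCE]. ROWS is text: rows parted by semicolons, each of 4 numbers parted by spaces: the shift along the tool's x, y, z in m, then the turn about the tool's z in degrees. In form: dx dy dz roll; .... A call has 1 to 12 rows; each row shifts and turns the commanded pose from where the row before left it, along the tool's axes as they then stand; what a row does not reach is not made up. A row lasts 1/10 s, in which the tool goes at most 50 mm and 8.59 degrees, less where a joint would pass 70% of its speed; a pose out of reach is approached as far as the arm can. A call with a gripper value outside its range is refused whole. OPENING is the finger opening in m, from 0 to 0.0912, set as the call begins (- or left out, the last holds). The fingers move at their own pace and stop on an object; FORCE is the grip in N (left out, the last holds). Time passes only in rows, so rows that do not move let the fingers close. It gives the time, the measured TCP pose, the force, the opening and the grip force at its end, in the units of the state.
- monitor.read_state(): the state, without advancing time (a new reading comes with each control period).
- read_camera(name): name is "side" or "top"; returns a dict with "image" (400x640x3 uint8, blue, green, red), "range_z" (400x640 float32, mm along the optical axis (not along the pixel's ray), 0 where there is no reading), "fx", "fy", "cx", "cy" (pixels), "k1" (the pictures are not rectified: a ray, as slopes to the right and down, at radius r is drawn at 1 + k1 r^2 times it, then the intrinsics apply), "cam_to_world" (4x4, takes a point from camera to world coordinates). Camera axes: x right, y up, looking along -z (the intrinsics and any distortion apply to the point x, -y, -z); pixel columns grow to the right and rows downward; lengths in mm; the calibration is good to about 2 mm. A picture is of the moment at which its call begins.
- job.job_done(): hands the job in; it is judged then, once.
The state is a dict: "time": time; "q": joint angles; "qvel": joint speeds; "tau": joint torques, N m; "position": TCP position; "tcp_rot": TCP orientation; "wrist_force": force on the tool from outside, world axes, zero at the start; "torque": the same for the moment, N m; "gripper_width": opening from 0.0 (shut) to 1.0 (fully open); "grip_force": force on a finger pad.
Only numpy, scipy, OpenCV 4.12 (cv2) and the standard library are available. Lean on these libraries where they do the work, as an engineer would, in place of code of your own. Each camera call takes 0.05 s, during which the arm holds its last target. There are 200 camera calls.

## Task

Take the brass spoon blank from its wooden rack and feed it, broad round end first, under the stamp of the hand press, so that it lies flat between the guides, points straight in, and its round end is up against the back stop. Let go of it, push the press's lever all the way down to its stop so that the stamp presses on the blank, hold it there for a moment, and let it come back up. Leave the blank lying in the press and do not disturb the other things on the bench.

Things in the scene. Friction and masses are not known exactly. Their poses are not given: they have to be found in the camera images.
- blank: flat brass spoon blank, 8 mm thick, 0.35 kg, 182 mm long. Broad end 44 mm wide with straight sides and a round front, stem 24 mm wide. Origin: underside, centre of the round front (radius 22 mm); +x to the round tip, z up; sides straight from x = 0 to -30 mm, stem from -30 to -160 mm; balances at x = -59 mm. To feed the press hold it by the stem 95 mm or more behind the origin: the head fills the room above the broad end.
- rack: fixed light wood block, 125 mm deep, 102 wide, 45 high, with a roofed slot 34 mm wide, 18 high at table level. Origin: on the table, mid mouth; +x points out of the mouth, block at x = -125 to 0 mm. At the start the blank lies flat on the table, stem in the slot, its x along the rack's, only its front 70 mm outside. Draw it straight out (+x) at least 115 mm, put it down, and take it by the stem.
- seat (a point): point on top of the press's steel bed below the stamp axis, 30 mm above the table; +x is the way the blank is fed (away from the robot), z up. Home: blank's origin here, its +x along this +x. Bed x = -78 to +40 mm, 80 wide; it carries the blank without tipping. Guides 9 mm high, 55 mm apart, x = -30 to +20 mm, flared out to x = -54 mm. Back stop 9 mm high, face at x = +23.5 mm.
- press: grey bench hand press, fixed; origin on the table under seat, same axes. Column on the -y side: x = -40 to +40, y = -125 to -60, up to z = 200 mm. Head over the bed: x = -30 to +30, y = -125 to +40, z = 90 to 195 mm (stamp guide under it from z = 74 mm). Base plate 15 mm thick, x = -80 to +110, y = -130 to +80 mm. Open to the front (-x), back and +y side; lever on the +y side.
- stamp: steel stamp, 28 mm across, of the press; origin at the centre of its lower face, 32 mm above the bed when the lever is up (24 mm above the top of a blank lying there). It follows the lever, 25.7 mm down per rad, and its sprung tip gives 3 mm on the blank when the lever is at its stop.
- lever (a joint): angle of the press's lever, rad: 0 up (rest), 1.05 down at its stop. A spring drives it back up; pushing down at the grip takes about 5 N at first, 14 N at the stop. It may be followed back up or simply released.
- lever_grip (a point): centre of the lever's grip, a black round bar 24 mm in diameter and 100 mm long, level, along the press's x, 140 mm from the hinge. Lever up: 115 mm in +y and 80 mm above lever_hinge; at the stop: 127 mm in +y and 60 mm below it. It can be pushed down from above.
- lever_hinge (a point): the lever's hinge at the +y end of the press's head, fixed; axes are the press's. With the lever at angle q the grip is at y = 140 mm cos(0.61 - q), z = 140 mm sin(0.61 - q) from here.
- mallet: bystander, leave alone: wooden mallet lying on its side, head a cylinder 64 mm in diameter and 100 mm long, handle 160 mm; origin under the head
- calipers: bystander, leave alone: flat steel vernier calipers, 190 mm long, 10 mm high, lying flat; origin at mid-beam
- punch_pot: bystander, leave alone: round steel pot 84 mm across and 75 mm high holding ball-headed punches up to 160 mm high; origin at centre of its underside
- file: bystander, leave alone: hand tool with a yellow handle, 170 mm long, lying flat, about 30 mm high
- oil_jar: bystander, leave alone: small closed jar 60 mm across, 70 mm high; origin at centre of its underside
Things that resemble listed ones, but are neither listed nor needed, are in the scene too. Several things look just like the blank: the one meant starts farthest to the robot's left.

How it is judged:
By the outcome, as a careful person would: the job done as asked, in the order asked, and still so for the second after the job is handed in, with the robot touching nothing.
It also fails if it takes over 61 s, if anything falls off the work surface, if the arm or the gripper's body presses on something with over 40 N, if the wrist force passes 120 N, or if a joint passes its speed limit or range.

## Working session

There is one attempt and no reset: what is moved stays moved. The work goes in short steps, Python scripts to look and compute and a shell command to move; the robot and the scene stay as the last step left them, time stands still between calls to the robot, and variables do not carry over. Pictures are saved under pics/ and viewed, at most 10 in all, crops included, and the job is handed in when it is done.

```bash
ls; mkdir -p pics; cat > h.py <<'E'
import numpy as np, cv2
from cell import monitor, read_camera, job, arm
def snap(n,name):
    c=read_camera(n); cv2.imwrite(f'pics/{name}.png',c['image']); np.save(f'{name}.npy',c,allow_pickle=True); return c
def load(name): return np.load(f'{name}.npy',allow_pickle=True).item()
def rays(c,uv):
    uv=np.asarray(uv,float).reshape(-1,2)
    d=np.c_[(uv[:,0]-c['cx'])/c['fx'],(uv[:,1]-c['cy'])/c['fy']]
    s=d.copy()
    for _ in range(20): s=d/(1+c['k1']*(s**2).sum(1,keepdims=True))
    return np.c_[s[:,0],-s[:,1],-np.ones(len(s))]
def plane(c,uv,z):
    T=np.array(c['cam_to_world']); d=rays(c,uv)@T[:3,:3].T; o=T[:3,3]
    return o+d*((z-o[2])/d[:,2])[:,None]
def depth(c,uv):
    uv=np.asarray(uv).reshape(-1,2); T=np.array(c['cam_to_world'])
    z=c['range_z'][uv[:,1].astype(int),uv[:,0].astype(int)]
    return (rays(c,uv)*z[:,None])@T[:3,:3].T+T[:3,3]
E
python3 - <<'E'
from h import *
for n in('top','side'):
    c=snap(n,n+'0'); print(n,c['fx'],c['fy'],c['cx'],c['cy'],c['k1'],np.round(c['cam_to_world'],3).tolist())
print(monitor.read_state(),arm.hold_point_z)
E
```

```text
pics
top 500.8429329345976 500.8429329345976 325.8371040817461 197.28868504965266 -0.09600677636498049 [[0.014, 0.993, -0.117, 279.924], [-1.0, 0.015, 0.01, -65.855], [0.012, 0.117, 0.993, 1685.592], [0.0, 0.0, 0.0, 1.0]]
side 375.21273048282933 375.21273048282933 314.24743397746926 199.72727331232122 -0.05574194031321723 [[-0.998, 0.046, -0.05, 405.8], [-0.067, -0.729, 0.681, 903.052], [-0.005, 0.683, 0.731, 1212.656], [0.0, 0.0, 0.0, 1.0]]
{'time': 0.1, 'q': array([-1.37049847e+00,  4.94118127e-01,  1.34602667e+00,  4.53356922e-06,
        1.30249780e+00, -9.54985942e-02]), 'qvel': array([-0.00149374,  0.00043315, -0.00286935,  0.00029424,  0.00131973,
       -0.00043955]), 'tau': array([ 1.45807833e-03, -8.80242562e+01, -3.82543695e+01,  7.08637806e-02,
        4.82571451e-02, -2.14784973e-05]), 'position': array([ 182.13042519, -597.54156998,  213.41410433]), 'tcp_rot': array([-3.14054791e+00, -1.04466487e-04,  2.95795197e-01]), 'wrist_force': array([-0.3468318 , -0.74810005, -0.38739928]), 'torque': array([0.04961873, 0.00722397, 0.01783164]), 'grip_force': 0.0, 'gripper_width': 1.0003317130278813} -18.8
```

View pics/top0.png

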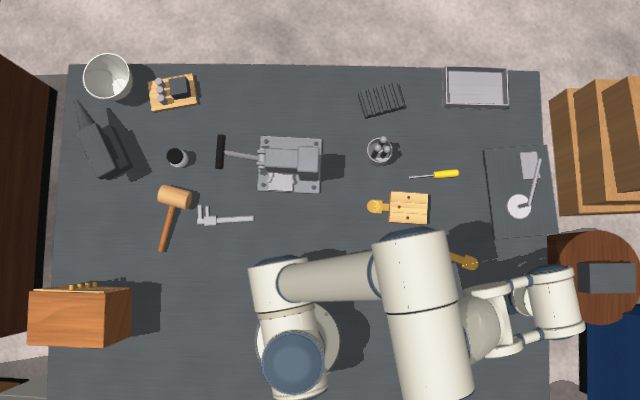

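View pics/side0.png

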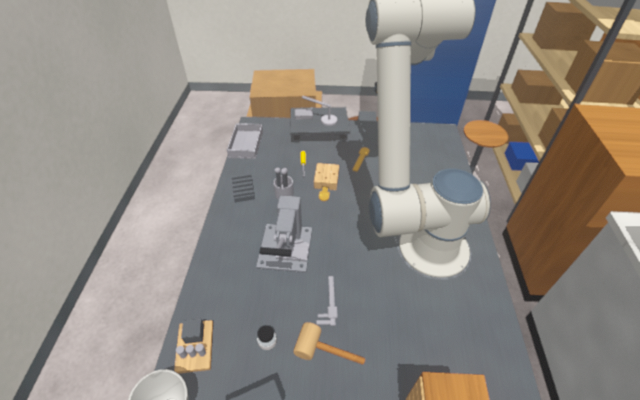

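The top view shows the rack at (410,207) with a brass blank sticking out to the left at (378,207). A second brass piece lies by the arm at (463,260). The press is at (290,165) and its grip bar at (220,152). I'll check the blank/rack and the press in a close crop.

```bash
python3 - <<'E'
from h import *
c=load('top0'); im=c['image']
a=cv2.resize(im[120:240,205:365],None,fx=5,fy=5,interpolation=cv2.INTER_CUBIC)
cv2.imwrite('pics/c1.png',a)
b=cv2.resize(im[175:275,355:485],None,fx=6,fy=6,interpolation=cv2.INTER_CUBIC)
cv2.imwrite('pics/c2.png',b)
hsv=cv2.cvtColor(im,cv2.COLOR_BGR2HSV)
for p in [(378,207),(463,260),(405,200),(90,286),(220,140)]: print(p,hsv[p[1],p[0]],depth(c,[p]).round())
E
```

```text
(378, 207) [ 23 147 237] [[ 447. -260.    4.]]
(463, 260) [ 18 159 141] [[ 272. -547.    9.]]
(405, 200) [ 18 110 239] [[ 467. -344.   51.]]
(90, 286) [ 17 108  85] [[169. 672.  85.]]
(220, 140) [30  6 41] [[611. 230. 260.]]
```

View pics/c1.png

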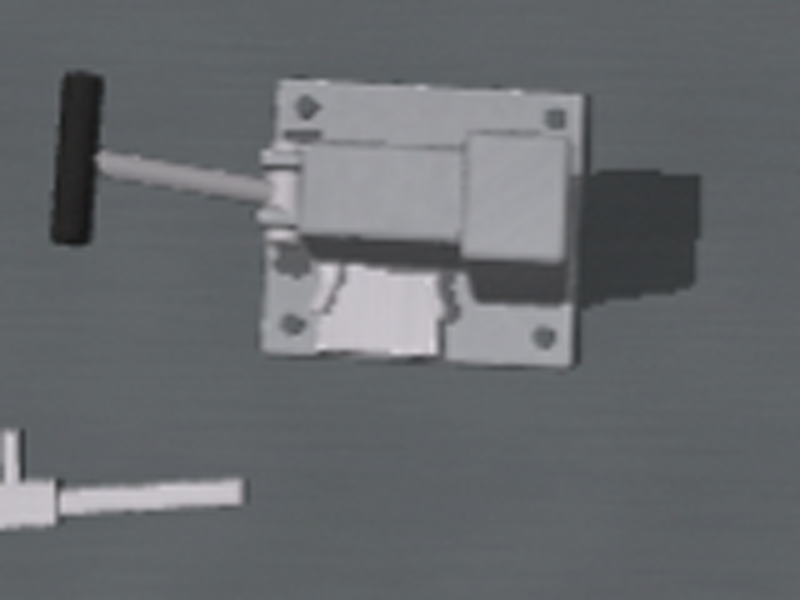

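View pics/c2.png

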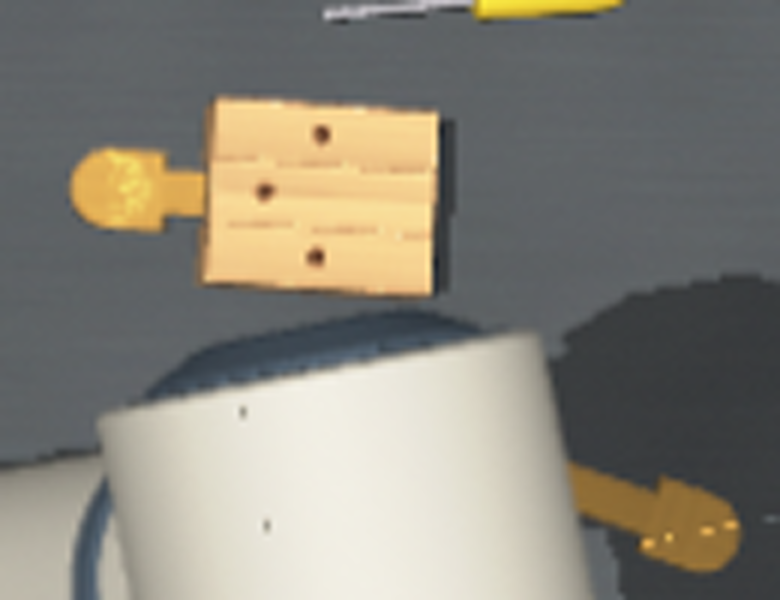

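Chosen blank: the one in the rack, head at crop (118,190), which is pixel (375,207). The one at (463,260) is the look-alike further right. Next I'll measure the press and the blank.

```bash
python3 - <<'E'
from h import *
from scipy import ndimage as nd
c=load('top0'); im=c['image']; hsv=cv2.cvtColor(im,cv2.COLOR_BGR2HSV)
def rect(mask,z,name):
    cs,_=cv2.findContours(mask.astype(np.uint8),0,1); k=max(cs,key=cv2.contourArea)
    P=plane(c,k.reshape(-1,2),z)[:,:2].astype(np.float32)
    r=cv2.minAreaRect(P); print(name,[np.round(x,1) for x in r], cv2.boxPoints(r).round(1).tolist()); return P
vv,uu=np.mgrid[0:400,0:640]; P=depth(c,np.c_[uu.ravel(),vv.ravel()]).reshape(400,640,3); Z=P[...,2]
box=lambda x0,x1,y0,y1:(uu>=x0)&(uu<=x1)&(vv>=y0)&(vv<=y1)
m=box(250,330,130,200)
print('plate z',np.median(Z[186:192,300:318]),'bed',np.median(Z[178:188,272:288]),'table',np.median(Z[215:220,270:350]),'head',np.median(Z[150:165,270:290]))
rect(m&(Z>8)&(Z<230),15,'plate')
rect(m&(Z>180)&(Z<215),198,'headtop')
bm=box(265,295,165,195)&(Z>24)&(Z<38)
rect(bm,30,'bed')
g=box(212,228,128,175)&(hsv[...,2]<70)&(Z>180)
q=rect(g,np.median(Z[g]),'grip'); print(np.median(Z[g]),np.percentile(Z[g],[5,50,95]),P[g].mean(0))
br=box(355,392,190,225)&(hsv[...,1]>120)&(Z<25)
q=rect(br,8,'blank')
rect(box(385,435,180,230)&(Z>35),45,'rack')
# press side cam grip
s=load('side0'); ims=s['image']; hs=cv2.cvtColor(ims,cv2.COLOR_BGR2HSV)
# collar heights around bystanders
for n,u,v in [('pot',380,150),('caliper',235,219),('jar',178,157),('mallet',175,196),('file',445,174)]: print(n,P[v,u].round())
E
```

```text
plate z 15.239052122198586 bed 29.842495085956443 table -0.22764921899420187 head 194.8127694575311
plate [array([589.6,  57.2]), array([240. , 199.1]), np.float64(89.1)] [[488.29998779296875, -61.29999923706055], [687.2999877929688, -64.30000305175781], [691.0, 175.6999969482422], [492.0, 178.8000030517578]]
headtop [array([572.9,  47. ]), array([207.3,  81.9]), np.float64(86.4)] [[525.5999755859375, -53.900001525878906], [607.2999877929688, -59.0], [620.2999877929688, 147.89999389648438], [538.5, 153.0]]
bed [array([524.7,  73.4]), array([83.1, 60.3]), np.float64(86.5)] [[492.1000061035156, 33.79999923706055], [552.2999877929688, 30.100000381469727], [557.2999877929688, 113.0999984741211], [497.1000061035156, 116.69999694824219]]
grip [array([579.4, 229.9]), array([ 24.4, 101.5]), np.float64(88.1)] [[528.2999877929688, 219.39999389648438], [629.7000122070312, 216.0], [630.5, 240.39999389648438], [529.0999755859375, 243.6999969482422]]
254.62842699895452 [246.83303009 254.628427   260.30212564] [576.02136718 228.19025917 264.39013559]
blank [array([ 450.2, -259.4]), array([40.7, 74.6]), np.float64(0.8)] [[429.29998779296875, -222.3000030517578], [430.3999938964844, -297.0], [471.1000061035156, -296.3999938964844], [470.0, -221.8000030517578]]
rack [array([ 444.1, -355.2]), array([126.4, 105.3]), np.float64(86.5)] [[387.79998779296875, -415.1000061035156], [492.8999938964844, -421.3999938964844], [500.5, -295.29998779296875], [395.3999938964844, -288.8999938964844]]
pot [ 612. -249.  152.]
caliper [399. 221.   6.]
jar [ 280.  -66. 1686.]
mallet [467. 412.  66.]
file [ 561. -486.   21.]
```

```bash
python3 - <<'E'
from h import *
c=load('top0')
p=plane(c,np.array([[280,82],[583,96],[264,352],[574,365]])/5+[204.6,119.6],15)
print('plate BL BR FL FR',p.round(1).tolist())
e=(p[0]+p[1]-p[2]-p[3])[:2]; f=(p[0]+p[2]-p[1]-p[3])[:2]
print('yaw',np.degrees(np.arctan2(e[1],e[0])),np.degrees(np.arctan2(-f[0],f[1])))
ctr=p.mean(0)[:2]; a=np.arctan2(-f[0],f[1]); R=np.array([[np.cos(a),-np.sin(a)],[np.sin(a),np.cos(a)]])
print('seat',ctr-R@[15,-25])
b=plane(c,np.array([[316,352],[438,356]])/5+[204.6,119.6],30); print('bed front',b.round(1).tolist(),b.mean(0)[:2]+R@[78,0])
h=plane(c,np.array([[300,235],[302,145],[463,243],[465,150]])/5+[204.6,119.6],195);print('head',h.round(1).tolist())
k=plane(c,np.array([[72,188],[163,150],[163,230],[203,172],[203,215]])/6+[354.6,174.6],8);print('blank tip,shoulders,stem',k.round(1).tolist())
r=plane(c,np.array([[217,97],[439,110],[434,296],[203,283]])/6+[354.6,174.6],45);print('rack top',r.round(1).tolist())
E
python3 -m pendant '0.030 -0.020 0 0;0.030 -0.020 0 0;0.030 -0.021 0 0;0.030 -0.021 0 0;0.030 -0.021 0 0;0.030 -0.021 0 0;0.030 -0.021 0 0;0.030 -0.021 0 0;0.030 -0.020 0 0;0.030 -0.020 0 0;0.030 -0.020 0 0;0.025 -0.020 0 0' 0.09
python3 -m pendant '0 0 0.016 -7.73;0 0 0.016 -7.73;0 0 0.016 -7.73;0 0 0.016 -7.73;0 0 0.016 -7.73;0 0 0.016 -7.73;0 0 0.016 -7.73;0 0 0.016 -7.73;0 0 0.016 -7.73;0 0 0 0'
```

```text
plate BL BR FL FR [[683.5, 142.7, 15.0], [676.8, -64.3, 15.0], [497.5, 147.8, 15.0], [491.8, -61.0, 15.0]]
yaw -1.293991491668968 -1.702875505312536
seat [573.16273667  66.70753164]
bed front [[496.1, 111.1, 30.0], [494.6, 29.7, 30.0]] [573.29458177  68.06639375]
head [[545.6, 105.1, 195.0], [601.1, 105.6, 195.0], [542.2, 6.6, 195.0], [599.4, 6.6, 195.0]]
blank tip,shoulders,stem [[449.8, -220.8, 8.0], [472.1, -272.1, 8.0], [426.9, -272.1, 8.0], [460.0, -294.7, 8.0], [435.7, -294.7, 8.0]]
rack top [[497.8, -297.4, 45.0], [492.5, -421.1, 45.0], [389.3, -417.3, 45.0], [394.8, -289.6, 45.0]]
time: 1.3
position: [451.0, -257.6, 213.8]
tcp_rot: [-3.141, 0.0, 0.296]
wrist_force: [-0.6, -0.7, 0.4]
gripper_width: 0.987
grip_force: 0.0
time: 2.3
position: [449.0, -258.3, 68.3]
tcp_rot: [-3.139, -0.002, 1.513]
wrist_force: [-0.1, 0.5, 1.3]
gripper_width: 0.989
grip_force: 0.0
```

```bash
python3 -m pendant '0 -0.0005 0.016 -0.4;0 0 0.016 0;0 0 0.016 0;0 0 0.012 0;0 0 0.006 0;0 0 0 0'
python3 -m pendant '0 0 0 0;0 0 0 0;0 0 0 0;0 0 0 0;0 0 0 0;0 0 0 0;0 0 0 0;0 0 0 0' 0.03 30
```

```text
time: 2.9
position: [449.4, -258.9, 3.6]
tcp_rot: [-3.141, -0.0, 1.516]
wrist_force: [-0.0, -0.0, 0.8]
gripper_width: 0.985
grip_force: 0.0
time: 3.7
position: [449.6, -259.1, 4.0]
tcp_rot: [3.141, 0.0, 1.517]
wrist_force: [1.1, 0.7, 3.2]
gripper_width: 0.48
grip_force: 30.0
```

```bash
python3 -m pendant '0.006 0 -0.001 0;0.012 0 0 0;0.013 0 0 0;0.013 0 0 0;0.013 0 0 0;0.013 0 0 0;0.013 0 0 0;0.013 0 0 0;0.013 0 0 0;0.013 0 0 0;0.013 0 0 0;0.010 0 0.001 0'
python3 -m pendant '0 0 0 0;0 0 0 0;0 0 0 0' 0.09
python3 -m pendant '0 0 -0.016 0;0 0 -0.03 0;-0.03 0 -0.02 0;-0.045 0 0 0;-0.02 0 0 0;0 0 0 0'
python3 - <<'E'
from h import *
c=snap('top','t1'); im=c['image'][100:300,220:440]; cv2.imwrite('pics/t1c.png',cv2.resize(im,None,fx=3,fy=3,interpolation=cv2.INTER_CUBIC))
E
```

```text
time: 4.9
position: [457.4, -113.1, 4.0]
tcp_rot: [3.141, 0.0, 1.517]
wrist_force: [-0.6, -1.5, 2.3]
gripper_width: 0.479
grip_force: 30.0
time: 5.2
position: [457.6, -114.6, 4.0]
tcp_rot: [3.141, 0.0, 1.517]
wrist_force: [1.0, 0.5, 0.3]
gripper_width: 0.709
grip_force: 0.0
time: 5.8
position: [452.5, -212.2, 70.2]
tcp_rot: [3.14, 0.001, 1.514]
wrist_force: [-0.6, 0.4, 0.5]
gripper_width: 0.987
grip_force: 0.0
```

View pics/t1c.png

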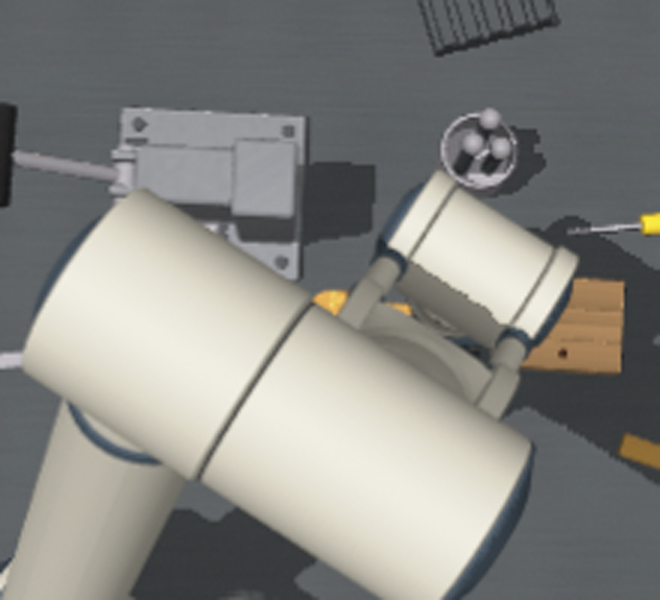

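The picture shows the arm covering most of the blank. Only the tip is visible at crop (330,298), where the draw should have put it. I'll take it by the stem.

```bash
python3 -m pendant '0 0 0.016 0;0 0 0.016 0;0 0 0.016 0;0 0 0.012 0;0 0 0.006 0;0 0 0.001 0;0 0 0 0'
python3 -m pendant '0 0 0 0;0 0 0 0;0 0 0 0;0 0 0 0;0 0 0 0;0 0 0 0;0 0 0 0;0 0 0 0;0 0 0 0;0 0 0 0' 0.012 60
python3 -m pendant '0 0 -0.01 0;0 0 -0.015 0;0 0 -0.02 0;0 0 -0.02 0;0 0 -0.015 0;0 0 0 0'
python3 - <<'E'
from h import *
c=snap('side','s1'); im=c['image'][100:300,220:440]; cv2.imwrite('pics/s1c.png',cv2.resize(im,None,fx=3,fy=3,interpolation=cv2.INTER_CUBIC))
E
```

```text
time: 6.55
position: [452.4, -209.0, 3.1]
tcp_rot: [3.142, -0.0, 1.517]
wrist_force: [-0.3, 0.5, -0.7]
gripper_width: 0.989
grip_force: 0.0
time: 7.55
position: [452.3, -209.1, 2.9]
tcp_rot: [3.142, -0.0, 1.517]
wrist_force: [0.2, -0.1, 0.2]
gripper_width: 0.254
grip_force: 60.0
time: 8.15
position: [453.0, -209.6, 84.9]
tcp_rot: [3.139, 0.002, 1.517]
wrist_force: [-0.1, -0.2, -3.7]
gripper_width: 0.251
grip_force: 60.0
```

View pics/s1c.png

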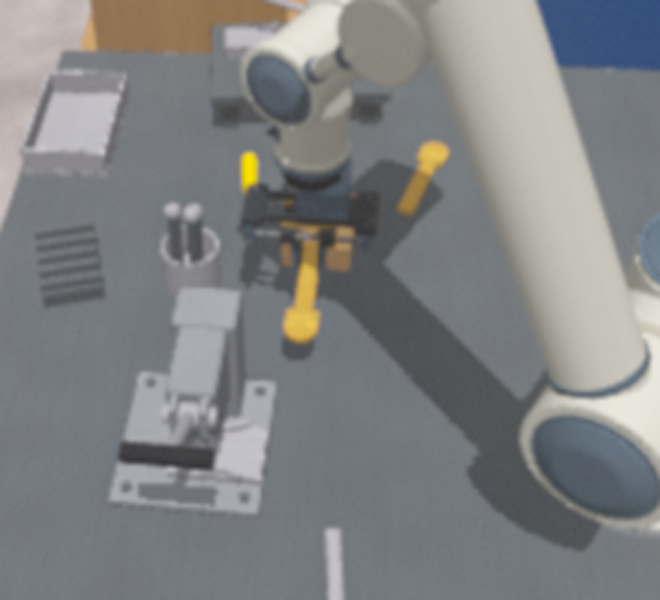

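The blank hangs level in the gripper, head at crop (300,325). The arm no longer covers it in the side view, so I'll measure its pose there relative to the TCP.

```bash
cat >> h.py <<'E'
def blank(c,yr,xr=(300,700)):
    hsv=cv2.cvtColor(c['image'],cv2.COLOR_BGR2HSV)
    vv,uu=np.nonzero((hsv[...,1]>110)&(hsv[...,0]>12)&(hsv[...,0]<30)&(hsv[...,2]>70))
    uv=np.c_[uu,vv]; P=depth(c,uv)
    k=(P[:,1]>yr[0])&(P[:,1]<yr[1])&(P[:,0]>xr[0])&(P[:,0]<xr[1])&(P[:,2]<200)
    return uv[k],P[k]
E
python3 - <<'E'
from h import *
c=load('s1'); uv,P=blank(c,(-200,-50))
print(len(P),P.min(0).round(1),P.max(0).round(1))
for y in range(-195,-60,10):
    k=abs(P[:,1]-y)<5
    if k.sum()>3: print(y,k.sum(),((P[k,0].min()+P[k,0].max())/2).round(1),np.ptp(P[k,0]).round(1),np.median(P[k,2]).round(1))
E
```

```text
197 [ 433.6 -199.9   -6. ] [485.2 -73.7 196.2]
-195 18 461.5 42.5 91.8
-185 20 459.4 51.6 95.4
-175 10 449.9 20.7 90.3
-165 11 453.4 20.7 90.3
-155 8 457.1 28.8 89.5
-145 11 452.4 20.8 90.4
-135 12 455.8 20.4 89.9
-125 16 455.4 36.8 89.6
-115 22 454.8 37.0 89.7
-105 19 458.3 36.7 88.7
-95 20 455.7 40.2 91.0
-85 21 455.2 39.8 89.4
-75 9 454.7 16.0 89.7
```

```bash
python3 -m pendant '0.008 -0.006 0 0;0.018 -0.013 0 0;0.020 -0.015 0 0;0.020 -0.015 0 0;0.020 -0.015 0 0;0.013 -0.010 0 0;0.007 -0.005 0 0'
python3 -m pendant '0 0 0 5;0 0 0 8;0 0 0 8;0 0 0 8;0 0 0 8;0 0 0 8;0 0 0 8;0 0 0 8;0 0 0 8;0 0 0 8;0 0 0 7;0 0 0 4.5'
python3 -m pendant '0 0 0 0;0 0 0 0'
```

```text
time: 8.9
position: [377.5, -97.6, 82.5]
tcp_rot: [-3.14, -0.001, 1.518]
wrist_force: [0.6, 0.0, -4.1]
gripper_width: 0.254
grip_force: 60.0
time: 10.1
position: [379.4, -99.2, 82.7]
tcp_rot: [-3.142, 0.0, -0.033]
wrist_force: [-0.3, -0.9, -4.0]
gripper_width: 0.256
grip_force: 60.0
time: 10.3
position: [379.2, -99.1, 82.8]
tcp_rot: [-3.142, 0.0, -0.025]
wrist_force: [-0.5, -0.1, -3.6]
gripper_width: 0.252
grip_force: 60.0
```

```bash
python3 -m pendant '-0.004 -0.010 0.002 0;-0.004 -0.018 0.004 0;-0.004 -0.020 0.004 0;-0.004 -0.020 0.004 0;-0.004 -0.020 0.004 0;-0.004 -0.020 0.004 0;-0.004 -0.020 0.004 0;-0.003 -0.020 0.004 0;-0.002 -0.015 0.004 0;-0.002 -0.009 0.004 0;0 0 0.002 0;0 0 0 0'
python3 - <<'E'
from h import *
for n in ('side','top'):
    c=snap(n,n+'2'); uv,P=blank(c,(30,120))
    print(n,len(P),P.min(0).round(1),P.max(0).round(1))
    for x in range(365,500,10):
        k=abs(P[:,0]-x)<5
        if k.sum()>2: print(x,k.sum(),((P[k,1].min()+P[k,1].max())/2).round(1),np.ptp(P[k,1]).round(1),np.median(P[k,2]).round(1))
print(monitor.read_state()['position'])
c=load('side2')
cv2.imwrite('pics/s2c.png',cv2.resize(c['image'][170:320,230:400],None,fx=4,fy=4,interpolation=cv2.INTER_CUBIC))
E
```

```text
time: 11.5
position: [348.6, 73.8, 42.7]
tcp_rot: [3.142, 0.001, -0.027]
wrist_force: [0.1, 0.1, -4.4]
gripper_width: 0.251
grip_force: 60.0
side 203 [313.9  47.4   1.6] [476.5 111.6 140.6]
385 11 74.0 21.9 47.4
395 13 73.0 25.1 46.7
405 17 74.6 23.4 47.8
415 18 76.1 26.0 47.3
425 18 74.6 34.9 46.8
435 30 72.4 40.6 47.8
445 29 71.3 47.8 48.2
455 27 73.6 43.2 48.1
465 27 72.1 43.4 47.4
475 12 74.8 22.9 46.7
top 178 [434.1  54.3  -5.6] [487.   94.9  56.6]
435 25 74.1 39.4 48.1
445 41 74.4 40.2 47.5
455 41 74.6 40.5 47.0
465 41 74.9 40.0 44.6
475 27 73.7 36.7 44.2
485 3 70.8 17.4 -1.2
[348.90933151  73.49532817  42.94872077]
```

View pics/s2c.png

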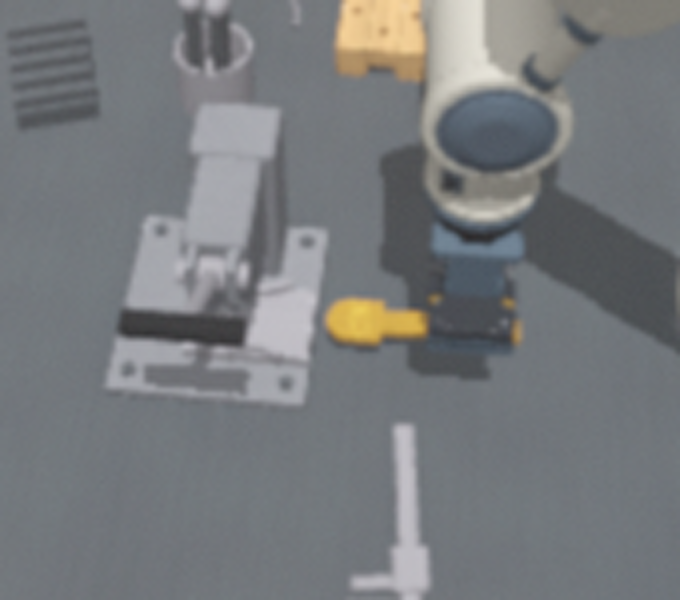

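Side view: the tip at crop (327,322) is just outside the bed's front edge at (315,330) and roughly in line with it. Next I'll get the edges more precisely for the lateral and yaw correction.

```bash
python3 - <<'E'
from h import *
def sub(c,box,z,cond,n=8):
    x0,x1,y0,y1=box; im=cv2.resize(c['image'][y0:y1,x0:x1],None,fx=n,fy=n,interpolation=cv2.INTER_CUBIC)
    m=cond(cv2.cvtColor(im,cv2.COLOR_BGR2HSV).astype(int)).astype(np.uint8)
    cs,_=cv2.findContours(m,0,1); k=max(cs,key=cv2.contourArea).reshape(-1,2)
    return plane(c,(k+.5)/n-.5+[x0,y0],z)
brass=lambda h:(h[...,1]>90)&(h[...,0]>12)&(h[...,0]<32)
def width(P,x0,x1,name):
    s=[]
    for x in np.arange(x0,x1,5):
        k=abs(P[:,0]-x)<1.5
        if k.sum()>3: s.append((x,P[k,1].min(),P[k,1].max()))
    s=np.array(s); f=[np.polyfit(s[:,0],s[:,i],1) for i in(1,2)]
    print(name,s.round(1).tolist()); print(' slopes deg',[round(np.degrees(a[0]),2) for a in f],'mid at',s[:,0].mean(),((s[:,1]+s[:,2])/2).mean())
t=load('top2'); s=load('side2')
width(sub(t,(265,310,185,240),47.5,brass),438,462,'top blank')
P=sub(s,(308,345,240,262),47.5,brass); print('side tip',P[:,0].max()); width(P,386,426,'side stem'); width(P,436,460,'side head')
# bed: bright regions
bed=lambda h:(h[...,2]>190)&(h[...,1]<40)
for c,b,n in((load('top0'),(255,300,160,200),'top'),(t,(255,300,160,200),'top2'),(load('side0'),(285,312,234,262),'side'),(s,(285,312,234,262),'side2')):
    P=sub(c,b,30,bed); print(n,'bed',P.min(0).round(1),P.max(0).round(1),cv2.minAreaRect(P[:,:2].astype(np.float32)))
    k=P[:,0]<P[:,0].min()+8; print('  front y range',P[k,1].min().round(1),P[k,1].max().round(1))
cv2.imwrite('pics/t2c.png',cv2.resize(t['image'][130:230,250:325],None,fx=6,fy=6,interpolation=cv2.INTER_CUBIC))
E
```

```text
top blank [[438.0, 51.4, 96.6], [443.0, 49.4, 97.1], [448.0, 49.5, 96.4], [453.0, 49.6, 96.2], [458.0, 49.7, 96.3]]
 slopes deg [np.float64(-3.59), np.float64(-1.85)] mid at 448.0 73.22696838528182
side tip 479.4834211272272
side stem [[386.0, 60.6, 88.7], [391.0, 58.5, 89.6], [396.0, 57.7, 90.5], [401.0, 57.8, 90.8], [406.0, 59.3, 91.1], [411.0, 60.2, 90.9], [416.0, 60.0, 91.0], [421.0, 59.7, 90.9]]
 slopes deg [np.float64(1.52), np.float64(3.26)] mid at 403.5 74.84133066719338
side head [[436.0, 49.4, 100.9], [441.0, 48.7, 100.7], [446.0, 48.9, 100.9], [451.0, 48.6, 100.2], [456.0, 48.4, 99.9]]
 slopes deg [np.float64(-2.51), np.float64(-2.94)] mid at 446.0 74.65447086858877
top bed [496.2  30.5  30. ] [554.1 111.6  30. ] ((524.8697509765625, 70.43168640136719), (79.3003158569336, 56.63672637939453), 86.60289001464844)
  front y range 32.3 111.6
top2 bed [496.2  30.4  30. ] [554.1 111.6  30. ] ((525.0742797851562, 70.37068176269531), (79.85489654541016, 56.562625885009766), 87.01890563964844)
  front y range 32.3 111.6
side bed [494.4  28.4  30. ] [550.8 103.8  30. ] ((521.2243041992188, 64.42166900634766), (75.07605743408203, 53.31889724731445), 83.65459442138672)
  front y range 30.6 103.8
side2 bed [494.   27.9  30. ] [551.  105.4  30. ] ((521.6658325195312, 64.908935546875), (76.65091705322266, 54.31434631347656), 84.86491394042969)
  front y range 29.4 105.4
```

View pics/t2c.png

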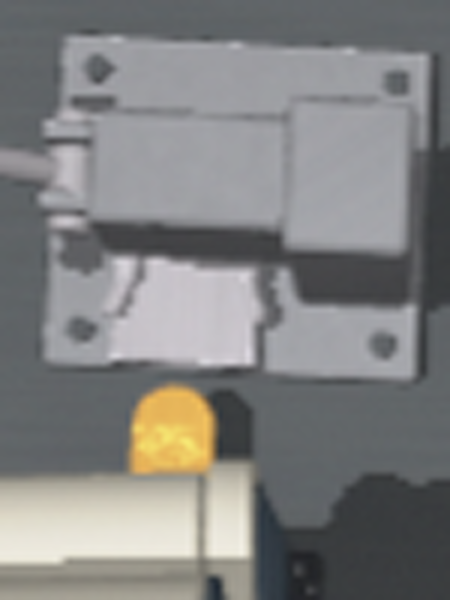

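Top view: head centre at crop (172,430), bed front centre at (182,362). With parallax removed, the two axes agree to about 1.5 mm. I'll feed it in low.

```bash
python3 -m pendant '0 0 0.004 0;0.004 0 0.003 0;0.010 0 0 0;0.010 0 0 0;0.010 0 0 0;0.010 0 0 0;0.010 0 0 0;0.010 0 0 0;0.010 0 0 0;0.010 0 0 0;0.005 0 0 0;0 0 0 0'
python3 -m pendant '0.005 0 0.001 0;0.005 0 0.001 0;0 0 0 0'
```

```text
time: 12.8
position: [438.6, 71.4, 35.9]
tcp_rot: [-3.142, -0.001, -0.028]
wrist_force: [-0.6, -0.4, -3.1]
gripper_width: 0.25
grip_force: 60.0
time: 13.1
position: [448.5, 71.1, 33.8]
tcp_rot: [-3.142, -0.001, -0.028]
wrist_force: [0.7, 0.8, -3.8]
gripper_width: 0.254
grip_force: 60.0
```

```bash
python3 -m pendant '0.002 0 0.0005 0;0.002 0 0.0005 0;0.002 0 0 0;0.002 0 0 0;0 0 0 0'
python3 -m pendant '0.001 0 0 0;0.001 0 0 0;0 0 0 0'
python3 -m pendant '0.001 0 0 0;0.001 0 0 0;0 0 0 0'
```

```text
time: 13.6
position: [456.4, 70.9, 33.0]
tcp_rot: [-3.142, -0.001, -0.028]
wrist_force: [1.3, 0.6, -2.0]
gripper_width: 0.255
grip_force: 60.0
time: 13.9
position: [458.0, 70.9, 33.0]
tcp_rot: [-3.142, -0.0, -0.028]
wrist_force: [0.1, 0.5, -2.9]
gripper_width: 0.25
grip_force: 60.0
time: 14.2
position: [460.0, 70.8, 32.9]
tcp_rot: [-3.142, -0.0, -0.028]
wrist_force: [-0.5, 0.6, -2.3]
gripper_width: 0.252
grip_force: 60.0
```

```bash
python3 -m pendant '0.001 0 0 0;0.0005 0 0 0;0 0 0 0'
python3 -m pendant '0.001 0 0 0;0 0 0 0;0 0 0 0'
python3 -m pendant '0.001 0 0 0;0 0 0 0;0 0 0 0'
```

```text
time: 14.5
position: [461.4, 70.8, 32.9]
tcp_rot: [3.142, -0.0, -0.028]
wrist_force: [-1.5, 0.5, -2.4]
gripper_width: 0.255
grip_force: 60.0
time: 14.8
position: [462.4, 70.8, 32.9]
tcp_rot: [-3.142, -0.0, -0.028]
wrist_force: [-0.4, 0.2, -1.9]
gripper_width: 0.251
grip_force: 60.0
time: 15.1
position: [463.4, 70.7, 32.9]
tcp_rot: [-3.142, -0.0, -0.028]
wrist_force: [0.7, -0.1, -2.1]
gripper_width: 0.251
grip_force: 60.0
```

```bash
for i in 1; do python3 -m pendant '0.001 0 0 0;0 0 0 0'; done
python3 -m pendant '0.001 0 0 0;0 0 0 0'
python3 -m pendant '0.001 0 0 0;0 0 0 0'
```

```text
time: 15.3
position: [464.4, 70.7, 32.9]
tcp_rot: [-3.142, -0.0, -0.028]
wrist_force: [-0.5, 0.8, -2.4]
gripper_width: 0.252
grip_force: 60.0
time: 15.5
position: [465.4, 70.7, 32.9]
tcp_rot: [-3.142, -0.0, -0.028]
wrist_force: [-0.9, 0.4, -1.6]
gripper_width: 0.254
grip_force: 60.0
time: 15.7
position: [465.5, 70.7, 32.9]
tcp_rot: [3.142, 0.001, -0.028]
wrist_force: [-5.3, 0.4, 2.3]
gripper_width: 0.255
grip_force: 60.0
```

```bash
python3 -m pendant '0 0 0 0;0 0 0 0;0 0 0 0;0 0 0 0;0 0 0 0;0 0 0 0' 0.06
python3 -m pendant '0 0 -0.006 0;0 0 -0.015 0;0 0 -0.03 0;0 0 -0.04 0;-0.01 -0.02 -0.04 0;-0.01 -0.04 -0.04 0;0 -0.04 -0.04 0;0.0 -0.045 -0.035 0;0 -0.03 -0.015 0;0 0 0 0'
python3 - <<'E'
from h import *
s=snap('side','side3'); t=snap('top','top3')
for n,c in(('side',s),('top',t)):
    uv,P=blank(c,(30,120)); print(n,len(P),P.min(0).round(1),P.max(0).round(1),np.median(P[:,2]))
    for x in range(415,560,10):
        k=(abs(P[:,0]-x)<5)&(P[:,2]<50)
        if k.sum()>2: print(x,k.sum(),((P[k,1].min()+P[k,1].max())/2).round(1),np.ptp(P[k,1]).round(1),np.median(P[k,2]).round(1))
a=cv2.resize(s['image'][190:290,250:350],(500,500),interpolation=2); b=cv2.resize(t['image'][130:230,245:305],(300,500),interpolation=2)
cv2.imwrite('pics/p3.png',np.hstack([a,b]))
E
```

```text
time: 16.3
position: [466.4, 70.7, 32.9]
tcp_rot: [-3.142, -0.0, -0.028]
wrist_force: [0.3, -0.5, -0.5]
gripper_width: 0.654
grip_force: 0.0
time: 17.3
position: [452.7, 234.1, 282.6]
tcp_rot: [-3.139, -0.004, -0.025]
wrist_force: [0.1, -0.3, -0.0]
gripper_width: 0.655
grip_force: 0.0
side 51 [415.1  48.5  32.1] [553.9 102.1 101.7] 39.15508847015985
415 4 73.7 12.7 39.1
525 8 71.8 20.6 39.3
535 12 71.2 21.7 38.2
545 19 69.4 41.9 39.7
555 7 76.7 30.8 39.2
top 316 [415.4  46.5  -2.9] [553.5  91.2 103.1] 38.04615516159981
415 13 74.3 20.1 38.0
425 24 74.3 20.9 38.2
435 24 74.4 21.1 37.9
445 24 74.9 20.9 36.7
455 25 74.1 22.8 37.1
465 23 74.1 23.7 38.2
475 22 74.1 24.4 38.7
485 22 73.1 21.1 39.9
495 21 72.9 20.6 37.7
505 18 71.5 17.4 37.8
515 18 72.1 17.2 38.3
525 18 72.1 17.5 39.3
535 21 70.9 20.7 39.5
545 27 70.6 40.4 38.5
555 14 73.1 36.2 37.0
```

View pics/p3.png

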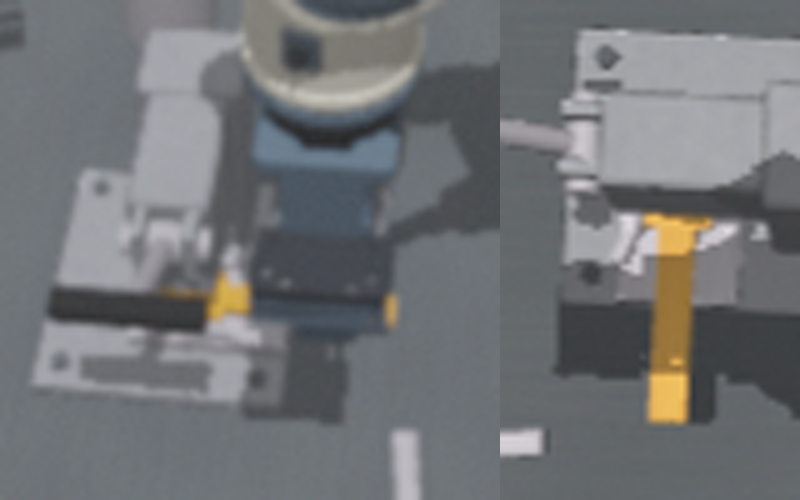

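Top half of the picture: the stem runs straight in from crop (668,420) to (672,225), and the shoulders have just gone under the head. Slope and depth agree with home (origin x≈572, yaw −1.6°). Next is the lever.

```bash
python3 -m pendant '0.01 0 0 0;0.02 0 0 0;0.025 0 0 0;0.025 0 0 0;0.025 0 0 0;0.015 0 0 0;0.006 0 0 0;0 0 0.004 0;0 0 0.006 0;0 0 0.004 0;0 0 0 0' 0 10
python3 -m pendant '0 0 0.003 0;0 0 0.003 0;0 0 0.003 0;0 0 0 0'
```

```text
time: 18.5
position: [577.0, 227.2, 265.1]
tcp_rot: [3.141, 0.001, -0.027]
wrist_force: [1.4, 0.2, 0.5]
gripper_width: 0.005
grip_force: 0.0
time: 18.9
position: [577.9, 227.8, 256.9]
tcp_rot: [-3.141, -0.0, -0.027]
wrist_force: [-2.5, 1.9, 6.1]
gripper_width: 0.005
grip_force: 3.1
```

```bash
python3 -m pendant '0 -0.006 0.010 0;0 -0.006 0.011 0;0 -0.0045 0.013 0;0 -0.004 0.013 0;0 -0.002 0.014 0;0 -0.001 0.014 0;0 0.001 0.013 0;0 0.0015 0.013 0'
python3 -m pendant '0 0.003 0.010 0;0 0.004 0.010 0;0 0.002 0.005 0;0 0 0 0'
```

```text
time: 19.7
position: [579.5, 249.6, 156.3]
tcp_rot: [-3.139, -0.003, -0.027]
wrist_force: [0.6, 6.5, 10.2]
gripper_width: 0.009
grip_force: 4.6
time: 20.1
position: [579.1, 240.4, 131.1]
tcp_rot: [-3.139, -0.002, -0.028]
wrist_force: [-1.4, 8.5, 11.0]
gripper_width: 0.004
grip_force: 6.2
```

```bash
python3 -m pendant '0 0.001 0.004 0;0 0.001 0.003 0;0 0 0 0'
python3 -m pendant '0 0 0.003 0;0 0 0.002 0;0 0 0 0'
```

```text
time: 20.4
position: [579.1, 238.5, 124.5]
tcp_rot: [-3.139, -0.002, -0.028]
wrist_force: [-0.2, 8.8, 10.6]
gripper_width: 0.006
grip_force: 6.6
time: 20.7
position: [579.1, 237.5, 119.7]
tcp_rot: [-3.141, -0.002, -0.027]
wrist_force: [-1.7, -0.2, 15.2]
gripper_width: 0.004
grip_force: 6.7
```

```bash
python3 -m pendant '0 0 0.001 0;0 0 0.001 0;0 0 0 0'
python3 -m pendant '0 0 0.001 0;0 0 0 0'
```

```text
time: 21.0
position: [579.1, 237.3, 117.9]
tcp_rot: [-3.141, -0.002, -0.028]
wrist_force: [-1.7, -2.3, 16.3]
gripper_width: 0.005
grip_force: 6.7
time: 21.2
position: [579.2, 237.3, 117.5]
tcp_rot: [-3.141, -0.003, -0.028]
wrist_force: [-4.0, -2.8, 22.7]
gripper_width: 0.004
grip_force: 9.6
```

```bash
python3 -m pendant '0 0 0.001 0;0 0 0 0;0 0 0 0;0 0 0 0;0 0 0 0;0 0 0 0;0 0 0 0;0 0 0 0;0 0 0 0;0 0 0 0;0 0 0 0;0 0 0 0'
python3 -m pendant '0 -0.002 -0.006 0;0 -0.004 -0.010 0;0 -0.004 -0.012 0;0 -0.002 -0.013 0;0 -0.001 -0.013 0;0 0.001 -0.013 0;0 0.002 -0.013 0;0 0.004 -0.013 0;0 0.005 -0.013 0;0 0.005 -0.013 0;0 0.005 -0.013 0;0 0.005 -0.012 0'
python3 -m pendant '0 0 -0.015 0;0 0 -0.02 0;0 0 -0.02 0;-0.03 0 -0.01 0;-0.04 0 0 0;-0.04 0 0 0;-0.04 -0.02 0 0;-0.03 -0.04 0 0;-0.01 -0.04 0 0;0 -0.02 0 0;0 0 0 0'
python3 - <<'E'
from h import *
s=snap('side','side4'); t=snap('top','top4')
uv,P=blank(t,(30,120))
for x in range(405,560,10):
    k=(abs(P[:,0]-x)<5)&(P[:,2]<50)
    if k.sum()>2: print(x,k.sum(),((P[k,1].min()+P[k,1].max())/2).round(1),np.median(P[k,2]).round(1))
print(depth(t,[(220,140),(220,152)]))
a=cv2.resize(s['image'][150:350,190:390],(500,500),interpolation=2); b=cv2.resize(t['image'][130:230,205:265+40],(300,300),interpolation=2)
cv2.imwrite('pics/p4.png',np.hstack([a,np.vstack([b,np.zeros((200,300,3),np.uint8)])]))
E
```

```text
time: 22.4
position: [579.3, 237.2, 117.2]
tcp_rot: [-3.141, -0.003, -0.028]
wrist_force: [-5.9, -5.9, 32.6]
gripper_width: 0.002
grip_force: 14.6
time: 23.6
position: [577.8, 222.9, 259.7]
tcp_rot: [3.142, -0.0, -0.028]
wrist_force: [0.2, -0.3, -0.0]
gripper_width: 0.006
grip_force: 0.0
time: 24.7
position: [390.5, 350.8, 323.8]
tcp_rot: [-3.141, 0.0, -0.025]
wrist_force: [0.0, -0.4, -0.5]
gripper_width: 0.007
grip_force: 0.0
415 12 74.4 38.1
425 21 74.4 39.3
435 22 74.9 36.4
445 24 74.8 37.4
455 25 74.2 37.9
465 24 74.0 37.8
475 21 74.5 35.6
485 21 72.7 37.2
495 19 72.5 41.4
505 18 71.9 36.1
515 17 72.0 36.4
525 22 70.9 37.0
535 21 70.6 39.8
545 30 70.9 37.8
555 12 75.0 36.2
[[611.3535551  230.75439057 258.08273532]
 [577.08978715 230.64996201 251.22761805]]
```

View pics/p4.png

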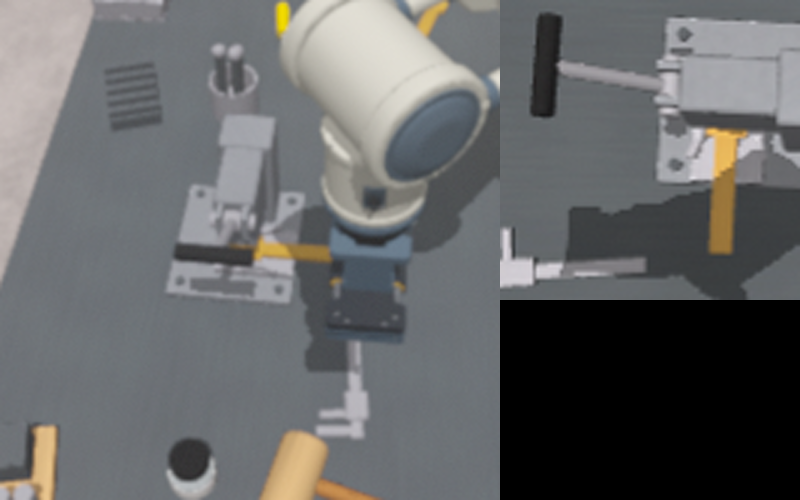

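The lever is back up with its grip at (545,60) in the picture. The blank lies straight in the press, unmoved, and the calipers, jar and mallet are where they were. Handing in.

```bash
python3 -c "
from cell import job; print(job.job_done())"
```

```text
the job is handed in; nothing more can be done
None
```

The blank lies in the press, straight between the guides, pushed up to the back stop until the wrist felt contact; I let go, pressed the lever to its stop, held it for about a second, saw it return up, and handed the job in at about 25 s with no sign in the pictures of anything else being moved.

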